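# Unpile the laundry board

### The arm

A 6-joint arm with a two-finger parallel gripper is mounted at the origin on the work surface. World frame = base frame: x ahead of the robot, y to its left, z up, the work surface at z = 0. Lengths are in m, angles in rad, forces in N, time in s.
With the tool pointing down it reaches from about 0.35 to 0.85 m from the base axis. Payload 8.1 kg.
Tool frame: the origin (TCP) lies at the very end of the fingers, on their centre line; the grasp point (between the pads) lies 19 mm behind it; z points along the fingers, y is the line along which they close (so a half turn about z gives the same grasp; the last joint's range is limited). The gripper opens to 93 mm and grips with 3 to 60 N. Pads are 15 mm wide; open, the fingers measure 128 mm over their backs; the gripper's body (75 mm by 188 mm) begins 65 mm behind the grasp point.
Start: joints at [-1.209, 0.13, 1.488, -0, 1.523, -0.085], TCP at [0.259, -0.541, 0.219] pointing down, gripper open.
Joint ranges: [-2.96, 2.96], [-0.89, 2.26], [0.02, 2.5], [-1.34, 4.48], [0, 2.73], [-2.66, 2.66]. Speed limits (rad/s): [2.39, 2.39, 2.79, 3.14, 3.14, 3.14].

### API

Orientations are given as a rotation vector (axis times angle).
In Python, from plant import monitor, eyes, ticket gives the robot as it stands.
- The arm moves only by the tool arm_command, never from a script. Its argument "deltas" is a list that holds one entry, the list of rows, each a list of 6 numbers: the shift along the world's x, y, z in cm, then the turn, a rotation vector about the world's x, y, z in degrees. In form: [[[tx, ty, tz, rx, ry, rz], ...]]. A call has 1 to 12 rows; each row shifts and turns the commanded pose from where the row before left it; what a row does not reach is not made up. A row lasts 1/12 s, in which the tool goes at most 41.7 mm and 7.16 degrees, less where a joint would pass 70% of its speed; a pose out of reach is approached as far as the arm can. A call is refused whole if a number of a shift passes 4.17 or a number of a turn 7.16, either way. A call with a gripper value outside its range is refused whole. "gripper" is the opening, from -1 (shut) to 1 (fully open), set as the call begins (left out, the last holds). The fingers move at their own pace and stop on an object; "squeeze" is the grip in N (left out, the last holds). Time passes only in rows, so rows that do not move let the fingers close. It gives the time, the measured TCP pose, the force, the opening and the grip force at its end, in the units of the state.
- monitor.read_state(): the state, without advancing time (a new reading comes with each control period).
- eyes.read_camera(name): name is "scene" or "top" or "wrist"; returns the picture (384x512x3 uint8, blue, green, red); there is no depth.
- eyes.camera_model(name): a dict with "fx", "fy", "cx", "cy" (pixels), "rvec" (rotation vector, rad) and "tvec" (3), from world to camera coordinates, as OpenCV has them. Camera axes: x right, y down, z forward; pixel columns grow to the right and rows downward; lengths in m; the calibration is good to about 2 mm. The wrist camera is an equidistant fisheye: a pixel r from the principal point sees the ray r / f radians off the axis. A picture is of the moment at which its call begins: read the wrist's pose just before it. camera_model takes no time and is no camera call; for the wrist camera it gives the pose at the moment of the call.
- ticket.close_job(): hands the job in; it is judged then, once.
The state is a dict: "t": time; "q": joint angles; "dq": joint speeds; "joint_torque": joint torques, N m; "tool_pos": TCP position; "orientation": TCP orientation; "force": force on the tool from outside, world axes, zero at the start; "wrist_torque": the same for the moment, N m; "opening": finger opening in m; "gripper_force": force on a finger pad.
Only numpy, scipy, OpenCV 4.12 (cv2) and the standard library are available. Lean on these libraries where they do the work, as an engineer would, in place of code of your own. Each camera call takes 0.05 s, during which the arm holds its last target. There are 200 camera calls.

### The job

The things on the laundry board have been piled up for wiping; take the pile apart and stand each one back in the middle of its own cork mat: the long tin lengthwise on the oblong mat, the screw-top container on the large round mat, the peg dish on the square mat with its sides in line with the mat's, and the scoop's cup on the small round mat (its handle may point anywhere). Keep everything upright, and leave the spray bottle and the clipped hanger where they are.

Things in the scene. Friction and masses are not known exactly. Their poses are not given: they have to be found in the camera images.
- tin: Bottom of the pile: loose closed oblong steel tin, 152 x 64 mm over its flat lid (the top 14 mm; body 150 x 62), 48 mm high, 0.2 to 0.4 kg. Origin: centre of its underside; x along its length, z up. At the start the container and the dish stand side by side on its lid, about 42 mm either way from its middle along its length (either may be at either end).
- container: White plastic round container with a flat ribbed screw-top lid, screwed shut: body 60 mm across, lid 62 mm across (the top 18 mm; 63 mm over the ribs), 54 mm high in all; about 0.15 to 0.3 kg. Loose. Origin: centre of its underside, z up. At the start it stands on the tin and carries the scoop.
- dish: Loose square white ceramic peg dish, open on top, 58 x 58 mm, 30 mm high, walls 4 mm, 0.11 to 0.22 kg; the wooden pegs in it stay put, below the rim. Origin: centre of its underside; x and y along its sides, z up. At the start on the tin beside the container, its sides within about 10 degrees of the tin's.
- scoop: Loose aluminium scoop, 0.06 kg: upright round cup 44 mm across, 42 mm high, flat bottom, walls 2.5 mm; level flat handle 12 mm wide, 3 mm thick, 37 to 40 mm above the underside, reaching along +x to 91 mm from the cup's axis (16 mm round end). Origin: centre of the cup's underside. At the start on the container's lid, handle roughly crosswise to the tin.
- oblong_mat: Oblong cork mat, 180 x 94 mm, 5 mm thick, fixed on the board: the place of the tin. Origin: centre of its underside (on the board); x along its length.
- large_round_mat: Large round cork mat, 92 mm across, 5 mm thick, fixed on the board: the place of the container. Origin: centre of its underside.
- square_mat: Square cork mat, 88 x 88 mm, 5 mm thick, fixed on the board: the place of the peg dish. Origin: centre of its underside; x and y along its sides.
- small_round_mat: Small round cork mat, 66 mm across, 5 mm thick, fixed on the board: the place of the scoop's cup. Origin: centre of its underside.
- spray_bottle: Bystander: closed blue spray bottle with a white trigger head, 66 mm across, 200 mm tall, standing loose on the far side of the board. Origin: centre of its underside.
- hanger: Bystander: folded white plastic hanger, about 225 mm long (along its y) and 26 mm wide, lying flat, gripped by a yellow spring clip that stands up to about 28 mm, loose on the far side of the board. Origin: on the board under the middle of its length.
There are look-alikes about, which are no part of the job. Several things have the shape of the container; the one meant has the colours described above.

How it is judged:
At the end, for the whole second after the job is handed in: Each thing stands upright (within 5 degrees), released and at rest, directly on its own mat, centre within 14 mm of the mat's; the tin's length within 0.2 rad of the oblong mat's, the dish's sides within 0.25 rad of the square mat's (any quarter turn) (horizontal distance between tin and oblong_mat below 0.014 m and z of tin in the frame of oblong_mat between 0.0025 and 0.008 m and angle between each of tin, container, dish, scoop's own z axis and vertical below 0.09 rad and linear speed of each of tin, container, dish, scoop below 0.02 m/s and angular speed of each of tin, container, dish, scoop below 0.2 rad/s and horizontal distance between container and large_round_mat below 0.014 m and z of container in the frame of large_round_mat between 0.0025 and 0.008 m and horizontal distance between dish and square_mat below 0.014 m and z of dish in the frame of square_mat between 0.0025 and 0.008 m and horizontal distance between scoop and small_round_mat below 0.014 m and z of scoop in the frame of small_round_mat between 0.0025 and 0.008 m and angle between the x axis of tin and the x axis of oblong_mat, either way round below 0.2 rad and (angle between the x axis of dish and the x axis of square_mat, either way round below 0.25 rad or angle between the x axis of dish and the y axis of square_mat, either way round below 0.25 rad)); the robot touches nothing.
It fails at once if the spray bottle or the hanger is shifted by more than 25 mm (distance of any of spray_bottle, hanger from where it was at the start of the episode above 0.025 m).
It fails at once if one of the four things is tipped over by more than about 35 degrees (angle between any of tin, container, dish, scoop's own z axis and vertical above 0.6 rad).
It also fails if it takes over 109 s, if anything falls off the work surface, if the arm or the gripper's body presses on something with over 40 N, if the wrist force passes 120 N, or if a joint passes its speed limit or range.

## Working session

There is one attempt and no reset: what is moved stays moved. The work goes in short steps, Python scripts to look and compute and a tool call to move; the robot and the scene stay as the last step left them, time stands still between calls to the robot, and variables do not carry over. Pictures are saved under pics/ and viewed, at most 14 in all, crops included, and the job is handed in when it is done.

Besides the shell and the picture viewer there is one more tool, called after ">>>" by a JSON object that holds its "name" and its "arguments", one argument or row to a line. arm_command: Moves the arm, as the interface text tells. Its arguments: {"type":"object","properties":{"deltas":{"type":"array"},"gripper":{"type":"number"},"squeeze":{"type":"number"}},"required":["deltas"]}

```bash
mkdir -p pics; cat > h.py <<'E'
import numpy as np, cv2
from plant import monitor, eyes, ticket
def shot(n,f):
    m=eyes.camera_model(n); im=eyes.read_camera(n); cv2.imwrite('pics/%s.png'%f,im); np.save('pics/%s.npy'%f,m,allow_pickle=True); return im,m
def ray(m,u,v,fish=False):
    R=cv2.Rodrigues(np.array(m['rvec'],float))[0]; t=np.array(m['tvec'],float).ravel()
    x=(u-m['cx'])/m['fx']; y=(v-m['cy'])/m['fy']
    if fish:
        r=np.hypot(x,y); d=np.array([x/r*np.sin(r),y/r*np.sin(r),np.cos(r)]) if r>1e-9 else np.array([0,0,1.])
    else: d=np.array([x,y,1.])
    return -R.T@t, R.T@d/np.linalg.norm(d)
def at(m,u,v,z,fish=False):
    c,d=ray(m,u,v,fish); return (c+d*(z-c[2])/d[2])
def tri(*rays):
    A=np.zeros((3,3));b=np.zeros(3)
    for c,d in rays:
        P=np.eye(3)-np.outer(d,d);A+=P;b+=P@c
    x=np.linalg.solve(A,b); return x,[np.linalg.norm((np.eye(3)-np.outer(d,d))@(x-c)) for c,d in rays]
E
python3 - <<'E'
from h import *
s=monitor.read_state(); print(s)
for n in('scene','top','wrist'):
    im,m=shot(n,n+'0'); print(n,m,ray(m,m['cx'],m['cy']))
    cv2.imwrite('pics/%s0b.png'%n,cv2.resize(im,(800,600),interpolation=cv2.INTER_CUBIC))
E
```

```text
{'t': 0.0, 'q': array([-1.20940087e+00,  1.31167130e-01,  1.48927970e+00,  1.29156100e-05,
        1.52302245e+00, -8.53938330e-02]), 'dq': array([ 0.00124678, -0.00042154,  0.00092836,  0.00062439,  0.00055413,
        0.00031977]), 'joint_torque': array([-1.84439891e-04, -5.59855020e+01, -4.91756952e+01,  7.66822603e-02,
        3.55268258e-02, -1.84120604e-04]), 'tool_pos': array([ 0.25906491, -0.54054422,  0.21758368]), 'orientation': array([-3.06171313e+00, -6.95578996e-01,  3.85210294e-04]), 'force': array([-0.24085084,  0.03980245,  0.33723296]), 'wrist_torque': array([ 0.00056455, -0.03828023,  0.05745396]), 'gripper_force': 0.0, 'opening': 0.09300101549892963}
scene {'fx': 454.6997893752126, 'fy': 454.6997893752126, 'cx': 262.2158061837633, 'cy': 190.89528309063132, 'rvec': array([ 2.46580053,  0.65612264, -0.21964924]), 'tvec': array([-0.49035293, -0.19448637,  1.56930278])} (array([ 0.96203215, -0.6594463 ,  1.17499229]), array([-0.29214259,  0.48774599, -0.82265215]))
top {'fx': 373.46363744717473, 'fy': 373.46363744717473, 'cx': 254.63834322109406, 'cy': 195.5207210872274, 'rvec': array([ 1.93248583, -2.25754467,  0.27671664]), 'tvec': array([0.07123292, 0.58562788, 0.84337976])} (array([0.37221451, 0.01494966, 0.95945631]), array([ 0.23762317, -0.03813733, -0.97060845]))
wrist {'fx': 297.3186396354542, 'fy': 297.3186396354542, 'cx': 257.19926158812115, 'cy': 194.6974780374819, 'rvec': array([-2.4367902 ,  1.5330609 ,  0.23456228]), 'tvec': array([-0.59933338, -0.03478114,  0.39165272])} (array([ 0.334194  , -0.50521668,  0.38323956]), array([-0.26775   , -0.126443  , -0.95515554]))
```

View pics/top0b.png

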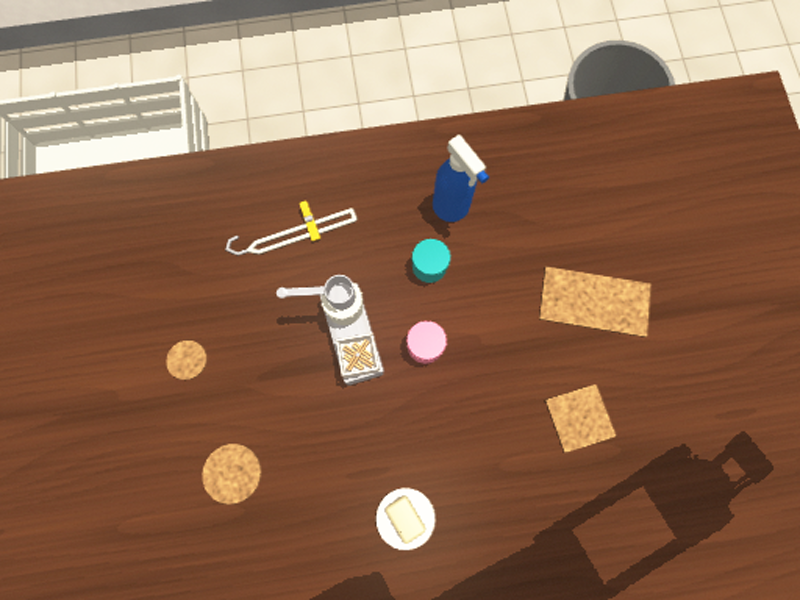

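View pics/scene0b.png

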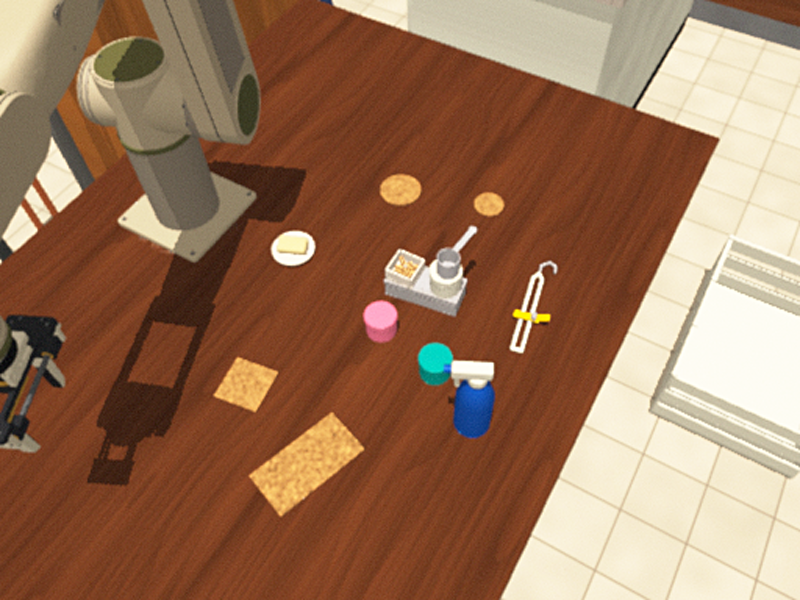

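Top (800x600 scale): pile at (345,330) with the scoop cup at (339,290) and the dish at (358,356). Mats: small round (186,360), large round (231,474), square (581,418), oblong (596,301). Bystanders: hanger (305,225), spray bottle (455,190). Look-alike containers: teal (431,260), pink (427,341). Next I segment the mats and enlarge the pile.

```bash
python3 - <<'E'
from h import *
ims={n:cv2.imread('pics/%s0.png'%n) for n in('top','scene')}
ms={n:eyes.camera_model(n) for n in ims}
seed={'oblong':((596,301),(307,464)),'square':((581,418),(246,384)),'large':((231,474),(401,189)),'small':((186,360),(489,204))}
for k,(a,b) in seed.items():
    P={}
    for n,p in zip(('top','scene'),(a,b)):
        hsv=cv2.cvtColor(ims[n],cv2.COLOR_BGR2HSV)
        mask=((hsv[...,2]>145)&(hsv[...,1]>60)&(hsv[...,0]<30)).astype(np.uint8)
        mask=cv2.morphologyEx(mask,cv2.MORPH_CLOSE,np.ones((3,3)))
        _,lab,st,_=cv2.connectedComponentsWithStats(mask)
        l=lab[int(p[1]/1.5625),int(p[0]/1.5625)]
        c=max(cv2.findContours((lab==l).astype(np.uint8),0,1)[0],key=cv2.contourArea)
        w=np.array([at(ms[n],u,v,.005)[:2] for u,v in c[:,0]]).astype(np.float32)
        # centre from rays
        r=cv2.minAreaRect(w*1000); cx=np.array(r[0])/1000
        P[n]=cx; print(k,n,np.round(r[0],1),np.round(r[1],1),round(r[2],1))
    # height by triangulation
    rs=[]
    for n in P:
        C=ray(ms[n],0,0)[0]; d=np.array([*P[n],.005])-C; rs.append((C,d/np.linalg.norm(d)))
    x,e=tri(*rs); print('  tri',np.round(x*1000,1),np.round(np.array(e)*1000,1))
a=ims['top'][165:255,170:260]; b=ims['scene'][135:210,235:310]
cv2.imwrite('pics/c.png',np.hstack([cv2.resize(a,(400,400),interpolation=cv2.INTER_CUBIC),cv2.resize(b,(400,400),interpolation=cv2.INTER_CUBIC)]))
E
```

```text
oblong top [ 563.4 -353.4] [181.  94.] 71.3
oblong scene [ 562.7 -351.4] [183.8  98.3] 71.4
  tri [ 563.2 -352.2    7.4] [0.4 0.4]
square top [ 378.  -283.8] [88.  88.8] 8.7
square scene [ 376.6 -281.6] [91.8 91.7] 8.2
  tri [ 378.1 -282.7    8.2] [0.2 0.2]
large top [378.3 279.4] [90.1 90.4] 36.5
large scene [378.3 281.6] [91.5 95.3] 29.5
  tri [378.9 279.4   7. ] [0.8 0.8]
small top [569.8 337.5] [65.2 62.2] 81.1
small scene [570.6 338.5] [66. 69.] 29.4
  tri [570.2 338.    4.9] [0.6 0.6]
```

View pics/c.png

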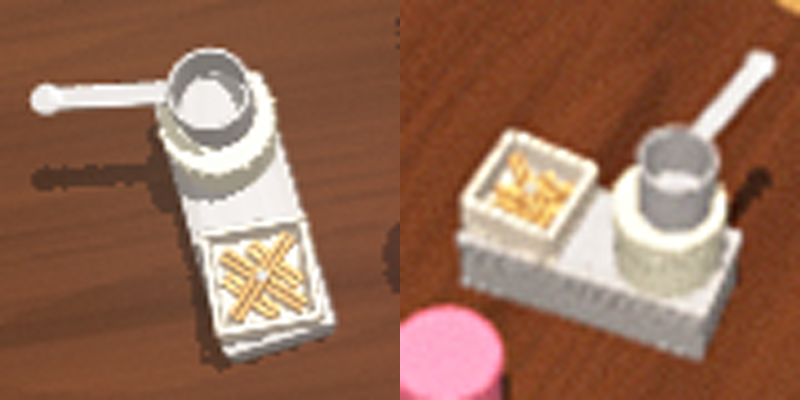

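Crop: in the top half, cup rim centre ~(208,88), handle end (45,99), dish rim corners (198,228),(298,220),(327,318),(218,338). In the scene half, rim centre (678,151), handle end (762,65), dish corners (513,130),(598,167),(550,240),(464,200).

```bash
python3 - <<'E'
from h import *
T,S=eyes.camera_model('top'),eyes.camera_model('scene')
t=lambda u,v:(170+u*90/400-.5,165+v*90/400-.5)
s=lambda u,v:(235+(u-400)*75/400-.5,135+v*75/400-.5)
pts={'cup':((208,88),(678,151)),'hend':((45,99),(762,65))}
for k,(a,b) in pts.items():
    x,e=tri(ray(T,*t(*a)),ray(S,*s(*b))); print(k,np.round(x*1000,1),np.round(np.array(e)*1000,1))
z=.078
print('dish top',[np.round(at(T,*t(*p),z)[:2]*1000,1) for p in((198,228),(298,220),(327,318),(218,338))])
print('dish scene',[np.round(at(S,*s(*p),z)[:2]*1000,1) for p in((513,130),(598,167),(550,240),(464,200))])
print('cup z144',np.round(at(T,*t(208,88),.144)*1000,1),np.round(at(S,*s(678,151),.144)*1000,1))
print('container lid top(approx) T',np.round(at(T,*t(217,118),.102)*1000,1))
print('tin lid scene',[np.round(at(S,*s(*p),.048)[:2]*1000,1) for p in((458,235),(703,305),(742,233))])
print('tin lid top',[np.round(at(T,*t(*p),.048)[:2]*1000,1) for p in((228,345),(334,318))])
for p,z in(((268,100),.054),):pass
# look-alikes & hanger rough
for n,p,z in(('pink',(427,341-8),.054),('teal',(431,260-8),.054),('clip',(309,221),.02),('hang end',(228,243),0),('bottlehead',(460,155),.19)):
    print(n,np.round(at(T,p[0]/1.5625,p[1]/1.5625,z)[:2]*1000))
E
```

```text
cup [609.8  65.1 151.7] [1.2 1.2]
hend [619.  148.1 142.7] [0.6 0.6]
dish top [array([553.5,  84.3]), array([549.5,  30.3]), array([494.5,  22.6]), array([492.9,  81.4])]
dish scene [array([495.,  85.]), array([551. ,  85.6]), array([552.9,  27.4]), array([496.5,  27.6])]
cup z144 [611.1  64.7 144. ] [607.9  71.5 144. ]
container lid top(approx) T [606.2  64.7 102. ]
tin lid scene [array([493.8,  23.1]), array([639.4,  49.4]), array([635.3, 104.9])]
tin lid top [array([492.4,  78.7]), array([498.1,  19.1])]
pink [543. -59.]
teal [675. -88.]
clip [774. 106.]
hang end [763. 252.]
bottlehead [ 769. -139.]
```

>>> {"name": "arm_command", "arguments": {
  "deltas": [
    [[1.75,3.03,0.7,0,0,5.37],[1.75,3.03,0.7,0,0,5.37],[1.75,3.03,0.7,0,0,5.37],[1.75,3.03,0.7,0,0,5.37],[1.75,3.03,0.7,0,0,5.37],[1.75,3.03,0.7,0,0,5.37],[1.75,3.03,0.7,0,0,5.37],[1.75,3.03,0.7,0,0,5.37],[1.75,3.03,0.7,0,0,5.37],[1.75,3.03,0.7,0,0,5.37],[1.75,3.03,0.7,0,0,5.37],[1.75,3.03,0.7,0,0,5.37]]
  ],
  "gripper": 1,
  "squeeze": 10
}}

```text
t: 1.15
tool_pos: [0.4697, -0.1758, 0.3028]
orientation: [-2.216, -2.227, 0.0]
force: [0.5, -0.8, 0.1]
opening: 0.093
gripper_force: 0.0
```

>>> {"name": "arm_command", "arguments": {
  "deltas": [
    [[1.75,3.05,0,0,0,0],[1.75,3.05,0,0,0,0],[1.75,3.05,0,0,0,0],[1.75,3.05,0,0,0,0],[1.75,3.05,0,0,0,0],[1.75,3.05,0,0,0,0],[1.75,3.05,0,0,0,0],[1.75,3.05,0,0,0,0],[0,0,0,0,0,0],[0,0,0,0,0,0]]
  ]
}}

```text
t: 1.98
tool_pos: [0.6093, 0.0683, 0.3014]
orientation: [-2.216, -2.225, 0.002]
force: [-0.4, -0.4, 0.3]
opening: 0.0929
gripper_force: 0.0
```

```bash
cat >> h.py <<'E'
def st():
    s=monitor.read_state(); R=cv2.Rodrigues(s['orientation'])[0]
    print('t %.2f'%s['t'],'tcp',np.round(s['tool_pos']*1000,1),'ty %.1f'%np.degrees(np.arctan2(R[1,1],R[0,1])),'tilt',np.round(R[:2,2],3),'F',np.round(s['force'],1),'open %.1f'%(s['opening']*1000),'gf %.1f'%s['gripper_force'],'q6 %.2f'%s['q'][5])
E
python3 - <<'E'
from h import *
st(); im,m=shot('wrist','w1'); print(ray(m,m['cx'],m['cy']))
cv2.imwrite('pics/w1b.png',cv2.resize(im,(800,600),interpolation=cv2.INTER_CUBIC))
E
```

```text
t 1.98 tcp [609.3  68.3 301.4] ty 0.2 tilt [-0.002 -0.   ] F [-0.4 -0.4  0.3] open 92.9 gf 0.0 q6 0.02
(array([0.60962699, 0.15099615, 0.46688979]), array([-8.51732675e-04, -2.96018304e-01, -9.55181888e-01]))
```

View pics/w1b.png

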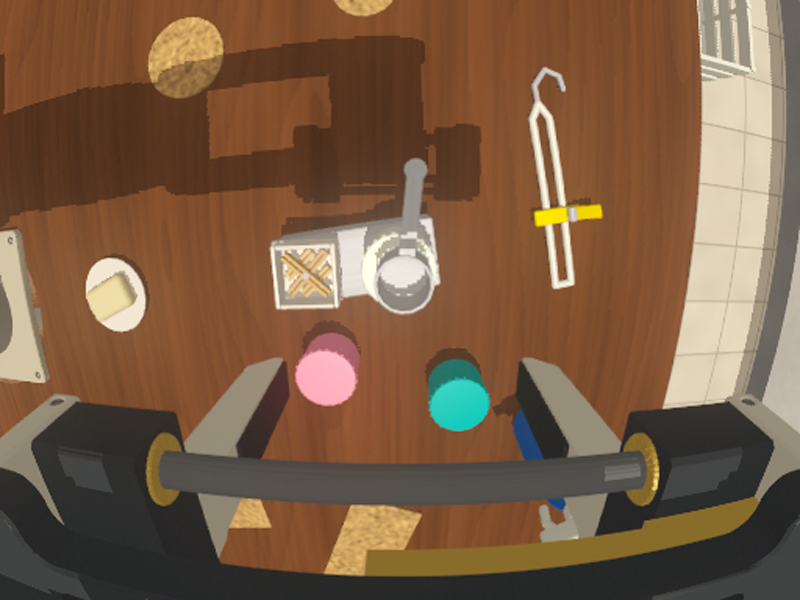

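Wrist view: cup rim centre ~(404,283), handle end (415,170), dish rim corners (274,244),(338,243),(341,304),(278,308). The lid peeks out behind the cup.

```bash
python3 - <<'E'
from h import *
T,S,W=eyes.camera_model('top'),eyes.camera_model('scene'),np.load('pics/w1.npy',allow_pickle=True).item()
t=lambda u,v:(170+u*90/400-.5,165+v*90/400-.5)
s=lambda u,v:(235+(u-400)*75/400-.5,135+v*75/400-.5)
w=lambda u,v:(u*.64-.2,v*.64-.2)
P={'cup':((208,88),(678,151),(404,283)),'hend':((45,99),(762,65),(415,170)),
'd1':((198,228),(513+0,130),(338,243)),}
P={'cup':P['cup'],'hend':P['hend'],'d+x+y':((198,228),(598,167),(338,243)),'d+x-y':((298,220),(550,240),(341,304)),'d-x-y':((327,318),(464,200),(278,308)),'d-x+y':((218,338),(513,130),(274,244))}
# scene camera: which corner is which -> choose by world
zs={'cup':.144,'hend':.142}
for k,(a,b,c) in P.items():
    z=zs.get(k,.078)
    print(k,'T',np.round(at(T,*t(*a),z)*1000,1)[:2],'S',np.round(at(S,*s(*b),z)*1000,1)[:2],'W',np.round(at(W,*w(*c),z,True)*1000,1)[:2],end=' ')
    x,e=tri(ray(T,*t(*a)),ray(S,*s(*b)),ray(W,*w(*c),True)); print(np.round(x*1000,1),np.round(np.array(e)*1000,1))
for p in((432,215),(438,283)): print('tin',np.round(at(W,*w(*p),.048,True)*1000,1))
E
```

```text
cup T [611.1  64.7] S [607.9  71.5] W [610.6  67.1] [610.   66.8 149. ] [2.4 1.  1.7]
hend T [618.7 147.8] S [619.  149.2] W [617.8 147.5] [618.5 147.8 143.1] [0.2 1.  0.9]
d+x+y T [553.5  84.3] S [551.   85.6] W [554.4  85.1] [553.1  84.6  79.6] [0.4 1.5 1.6]
d+x-y T [549.5  30.3] S [552.9  27.4] W [555.3  30.7] [552.2  29.9  73.2] [1.7 1.  2.6]
d-x-y T [494.5  22.6] S [496.5  27.6] W [497.5  26.6] [496.2  25.4  77.8] [3.2 2.1 1.6]
d-x+y T [492.9  81.4] S [495.  85.] W [497.7  85. ] [495.   83.8  76.3] [2.9 1.9 2.3]
tin [635.8 105.9  48. ]
tin [642.6  42.4  48. ]
```

>>> {"name": "arm_command", "arguments": {
  "deltas": [
    [[0.05,-0.1,-3.5,0,0,0],[0,0,-3.5,0,0,0],[0,0,-3.5,0,0,0],[0,0,-3.5,0,0,0],[0,0,-3,0,0,0],[0,0,-2.0,0,0,0],[0,0,0,0,0,0],[0,0,0,0,0,0],[0,0,0,0,0,0]]
  ]
}}

```text
t: 2.78
tool_pos: [0.6108, 0.0647, 0.1149]
orientation: [2.22, 2.22, 0.003]
force: [0.6, 0.3, -0.2]
opening: 0.0932
gripper_force: 0.0
```

>>> {"name": "arm_command", "arguments": {
  "deltas": [
    [[0,0,0,0,0,0],[0,0,0,0,0,0],[0,0,0,0,0,0],[0,0,0,0,0,0],[0,0,0,0,0,0],[0,0,0,0,0,0],[0,0,0,0,0,0],[0,0,0,0,0,0],[0,0,0,0,0,0],[0,0,0,0,0,0]]
  ],
  "gripper": -1,
  "squeeze": 8
}}

```text
t: 3.62
tool_pos: [0.6097, 0.0656, 0.1125]
orientation: [-2.22, -2.222, 0.0]
force: [-1.2, 0.5, 0.9]
opening: 0.0442
gripper_force: 8.0
```

```bash
python3 -c "from h import *; st()"
```

```text
t 3.62 tcp [609.7  65.6 112.5] ty 0.0 tilt [-0.  0.] F [-1.2  0.5  0.9] open 44.2 gf 8.0 q6 0.02
```

>>> {"name": "arm_command", "arguments": {
  "deltas": [
    [[0,0,0.8,0,0,0],[0,0,1.6,0,0,0],[0,0,1.6,0,0,0],[0,0.5,1.0,0,0,0],[-0.2,1.7,0,0,0,0],[-0.6,3.2,0,0,0,0],[-0.6,3.6,0,0,0,0],[-0.6,3.6,0,0,0,0],[-0.6,3.6,0,0,0,0],[-0.6,3.6,0,0,0,0],[-0.6,3.6,0,0,0,0],[-0.2,2.2,0,0,0,0]]
  ]
}}

```text
t: 4.62
tool_pos: [0.5682, 0.3255, 0.1631]
orientation: [-2.218, -2.224, -0.001]
force: [-0.5, -0.5, -0.7]
opening: 0.045
gripper_force: 8.0
```

>>> {"name": "arm_command", "arguments": {
  "deltas": [
    [[0,1.5,0,0,0,0],[0,0,-2,0,0,0],[0,0,-3.5,0,0,0],[0,0,-3.5,0,0,0],[0,0,-2.5,0,0,0],[0,0,-1.0,0,0,0],[0,0,0,0,0,0],[0,0,0,0,0,0],[0,0,0,0,0,0]]
  ]
}}

```text
t: 5.37
tool_pos: [0.5717, 0.3372, 0.0405]
orientation: [2.22, 2.221, 0.006]
force: [0.6, 0.0, -0.1]
opening: 0.0443
gripper_force: 8.0
```

```bash
python3 -c "from h import *; st()"
```

```text
t 5.37 tcp [571.7 337.2  40.5] ty 0.0 tilt [0.003 0.002] F [ 0.6  0.  -0.1] open 44.3 gf 8.0 q6 0.46
```

>>> {"name": "arm_command", "arguments": {
  "deltas": [
    [[-0.1,0.05,-1.0,0,0,0],[0,0,-0.6,0,0,0],[0,0,-0.3,0,0,0],[0,0,-0.2,0,0,0],[0,0,0,0,0,0],[0,0,0,0,0,0],[0,0,0,0,0,0],[0,0,0,0,0,0],[0,0,0,0,0,0],[0,0,0,0,0,0]]
  ]
}}

```text
t: 6.2
tool_pos: [0.5689, 0.3371, 0.0169]
orientation: [2.221, 2.222, 0.001]
force: [-0.4, -0.2, -0.5]
opening: 0.0448
gripper_force: 8.0
```

```bash
python3 -c "from h import *; st()"
```

```text
t 6.20 tcp [568.9 337.1  16.9] ty 0.0 tilt [0. 0.] F [-0.4 -0.2 -0.5] open 44.8 gf 8.0 q6 0.46
```

>>> {"name": "arm_command", "arguments": {
  "deltas": [
    [[0.05,0,-0.1,0,0,0],[0,0,0,0,0,0],[0,0,0,0,0,0],[0,0,0,0,0,0]]
  ]
}}

```text
t: 6.53
tool_pos: [0.5692, 0.337, 0.0156]
orientation: [-2.221, -2.222, 0.0]
force: [0.6, -0.1, -0.9]
opening: 0.044
gripper_force: 8.0
```

>>> {"name": "arm_command", "arguments": {
  "deltas": [
    [[0,0,0,0,0,0],[0,0,0,0,0,0],[0,0,0,0,0,0],[0,0,0,0,0,0],[0,0,0,0,0,0],[0,0,0,0,0,0],[0,0,1,0,0,0],[0,0,2,0,0,0],[0,0,4,0,0,0],[0,0,4,0,0,0],[0,0,4,0,0,0],[0,0,4,0,0,0]]
  ],
  "gripper": 1
}}

```text
t: 7.53
tool_pos: [0.569, 0.3369, 0.2085]
orientation: [2.221, 2.222, 0.001]
force: [1.1, 0.9, 0.5]
opening: 0.0929
gripper_force: 0.0
```

>>> {"name": "arm_command", "arguments": {
  "deltas": [
    [[0,-3,4,0,0,0],[0.5,-4,0.8,0,0,0],[0.5,-4,0.8,0,0,0],[0.5,-4,0.8,0,0,0],[0.5,-4,0.6,0,0,0],[0.5,-4,0,0,0,0],[0.5,-3,0,0,0,0],[0,0,0,0,0,0],[0,0,0,0,0,0]]
  ]
}}

```text
t: 8.28
tool_pos: [0.5995, 0.0804, 0.2698]
orientation: [2.224, 2.218, 0.001]
force: [-0.1, -0.3, -0.4]
opening: 0.0932
gripper_force: 0.0
```

```bash
python3 - <<'E'
from h import *
st(); im,m=shot('wrist','w2'); print(ray(m,m['cx'],m['cy']))
T,_=shot('top','top2')
cv2.imwrite('pics/w2b.png',np.hstack([cv2.resize(im[:230,60:430],(400,249)),cv2.resize(T[150:340,80:300],(400,249))]))
cv2.imwrite('pics/w2b.png',cv2.resize(im[0:300,60:460],(800,600),interpolation=cv2.INTER_CUBIC))
E
```

```text
t 8.28 tcp [599.5  80.4 269.8] ty -0.1 tilt [0.001 0.   ] F [-0.1 -0.3 -0.4] open 93.2 gf 0.0 q6 0.05
(array([0.59981477, 0.16302175, 0.43539727]), array([-1.84190614e-05, -2.95781761e-01, -9.55255541e-01]))
```

View pics/w2b.png

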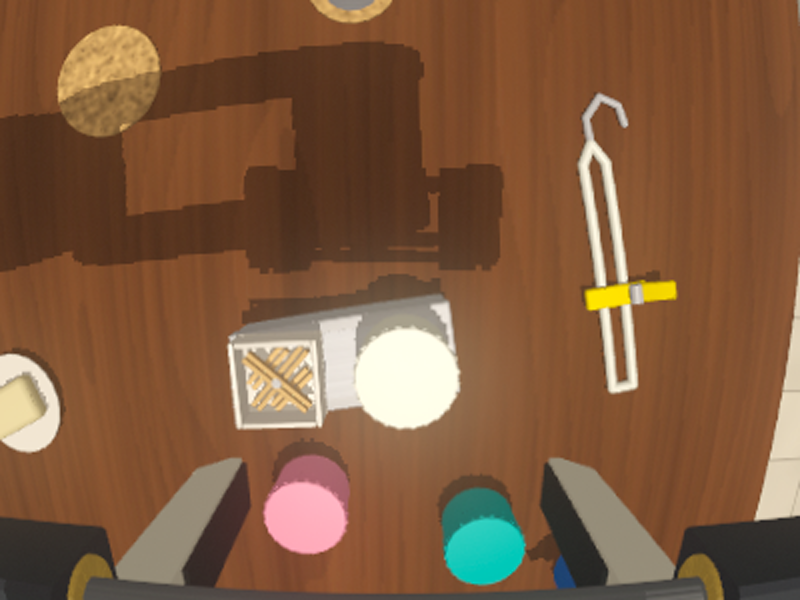

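Wrist crop (2x, origin (60,0)): container lid centre (407,378); dish corners (231,346),(319,341),(326,426),(238,429); tin lid far corners (446,297),(231,335).

```bash
python3 - <<'E'
from h import *
W=np.load('pics/w2.npy',allow_pickle=True).item()
T=eyes.camera_model('top')
w=lambda u,v:(u/2+60-.25,v/2-.25)
for k,p,z in(('lid',(407,378),.102),('d',(231,346),.078),('d',(319,341),.078),('d',(326,426),.078),('d',(238,429),.078),('tin',(446,297),.048),('tin',(231,335),.048)):
    print(k,np.round(at(W,*w(*p),z,True)*1000,1))
# lid in top image: bright blob
for n,mm in(('w2',W),('top2',T)):
    im=cv2.imread('pics/%s.png'%n)
    P=[int(x) for x in (w(407,378) if n=='w2' else (218,187))]
    m=(im.min(2)>200).astype(np.uint8)
    l=cv2.connectedComponents(m)[1]; c=max(cv2.findContours((l==l[P[1],P[0]]).astype(np.uint8),0,1)[0],key=cv2.contourArea)
    pts=np.array([at(mm,u,v,.102,n=='w2')[:2]*1000 for u,v in c[:,0]],np.float32); print(n,cv2.minEnclosingCircle(pts),cv2.minAreaRect(pts))
E
```

```text
lid [606.9  67.  102. ]
d [496.3  81.6  78. ]
d [553.   84.1  78. ]
d [555.3  28.1  78. ]
d [496.4  25.6  78. ]
tin [633.5 106.9  48. ]
tin [488.2  82.5  48. ]
w2 ((596.189208984375, 78.33876037597656), 46.01253890991211) ((596.6137084960938, 70.15988159179688), (78.11425018310547, 70.52294158935547), 8.873736381530762)
top2 ((726.4005126953125, -21.336605072021484), 784.02978515625) ((652.1831665039062, -25.91619873046875), (1374.919921875, 954.5388793945312), 81.17308044433594)
```

>>> {"name": "arm_command", "arguments": {
  "deltas": [
    [[0.1,-0.1,-0.8,0,0,7],[0.1,-0.1,-0.8,0,0,7],[0.1,-0.1,-0.8,0,0,7],[0.1,-0.1,-0.8,0,0,7],[0.1,-0.1,-0.8,0,0,7],[0.1,-0.1,-0.8,0,0,7],[0.1,-0.1,-0.8,0,0,7],[0,-0.1,-0.8,0,0,7],[0,-0.1,-0.8,0,0,7],[0,-0.1,-0.8,0,0,7],[0,-0.1,-0.8,0,0,7],[0,-0.1,-0.8,0,0,7]]
  ]
}}

```text
t: 9.38
tool_pos: [0.606, 0.0721, 0.1727]
orientation: [-0.15, -3.138, -0.001]
force: [1.3, 0.6, -0.9]
opening: 0.0926
gripper_force: 0.0
```

>>> {"name": "arm_command", "arguments": {
  "deltas": [
    [[0,0,0,0,0,7],[0,0,0,0,0,7],[0,0,0,0,0,0],[0,0,0,0,0,0]]
  ]
}}

```text
t: 9.72
tool_pos: [0.6062, 0.0716, 0.1731]
orientation: [-0.217, 3.134, 0.0]
force: [0.8, 0.8, -0.2]
opening: 0.0929
gripper_force: 0.0
```

```bash
python3 -c "from h import *; st()"
```

```text
t 9.72 tcp [606.2  71.6 173.1] ty 97.9 tilt [0. 0.] F [ 0.8  0.8 -0.2] open 92.9 gf 0.0 q6 -1.68
```

>>> {"name": "arm_command", "arguments": {
  "deltas": [
    [[0.05,-0.45,-2,0,0,0],[0,0,-3,0,0,0],[0,0,-2.8,0,0,0],[0,0,-1.5,0,0,0],[0,0,-0.5,0,0,0],[0,0,0,0,0,0],[0,0,0,0,0,0],[0,0,0,0,0,0]]
  ]
}}

```text
t: 10.38
tool_pos: [0.6082, 0.0658, 0.0771]
orientation: [-0.219, 3.131, -0.0]
force: [0.9, 0.5, 0.1]
opening: 0.0933
gripper_force: 0.0
```

>>> {"name": "arm_command", "arguments": {
  "deltas": [
    [[0,0,0,0,0,0],[0,0,0,0,0,0],[0,0,0,0,0,0],[0,0,0,0,0,0],[0,0,0,0,0,0],[0,0,0,0,0,0],[0,0,0,0,0,0],[0,0,0,0,0,0]]
  ],
  "gripper": -1,
  "squeeze": 20
}}

```text
t: 11.05
tool_pos: [0.6069, 0.0656, 0.0752]
orientation: [-0.22, 3.134, 0.0]
force: [-1.2, 0.6, 1.7]
opening: 0.0618
gripper_force: 20.0
```

```bash
python3 -c "from h import *; st()"
```

```text
t 11.05 tcp [606.9  65.6  75.2] ty 98.0 tilt [0. 0.] F [-1.2  0.6  1.7] open 61.8 gf 20.0 q6 -1.69
```

>>> {"name": "arm_command", "arguments": {
  "deltas": [
    [[0,0,0.7,0,0,0],[0,0,1.5,0,0,0],[0,0,1.8,0,0,0],[0,0.3,1.5,0,0,0],[-0.5,1.2,0.5,0,0,0],[-2.2,2.2,0,0,0,0],[-2.7,2.6,0,0,0,0],[-2.7,2.6,0,0,0,0],[-2.7,2.6,0,0,0,0],[-2.7,2.6,0,0,0,0],[-2.7,2.6,0,0,0,0],[-2.7,2.6,0,0,0,0]]
  ]
}}

```text
t: 12.05
tool_pos: [0.4153, 0.2597, 0.1343]
orientation: [0.22, -3.133, 0.0]
force: [0.7, 0.8, -1.8]
opening: 0.0614
gripper_force: 20.0
```

>>> {"name": "arm_command", "arguments": {
  "deltas": [
    [[-2.5,1.5,-0.5,0,0,0],[-1.4,0.6,-1.5,0,0,0],[0,0,-3,0,0,0],[0,0,-3,0,0,0],[0,0,-1,0,0,0],[0,0,-0.5,0,0,0],[0,0,0,0,0,0],[0,0,0,0,0,0],[0,0,0,0,0,0]]
  ]
}}

```text
t: 12.8
tool_pos: [0.3802, 0.2802, 0.0418]
orientation: [-0.219, 3.131, 0.002]
force: [0.2, 0.1, -2.2]
opening: 0.0619
gripper_force: 20.0
```

```bash
python3 -c "from h import *; st()"
```

```text
t 12.80 tcp [380.2 280.2  41.8] ty 98.0 tilt [0.002 0.001] F [ 0.2  0.1 -2.2] open 61.9 gf 20.0 q6 -1.18
```

>>> {"name": "arm_command", "arguments": {
  "deltas": [
    [[-0.05,0,-0.3,0,0,0],[0,0,-0.3,0,0,0],[0,0,-0.2,0,0,0],[0,0,-0.05,0,0,0],[0,0,0,0,0,0],[0,0,0,0,0,0],[0,0,0,0,0,0],[0,0,0,0,0,0]]
  ]
}}

```text
t: 13.47
tool_pos: [0.3786, 0.2797, 0.032]
orientation: [-0.22, 3.133, 0.0]
force: [-1.9, -1.1, 5.7]
opening: 0.0613
gripper_force: 20.0
```

```bash
python3 -c "from h import *; st()"
```

```text
t 13.47 tcp [378.6 279.7  32. ] ty 98.0 tilt [0.001 0.   ] F [-1.9 -1.1  5.7] open 61.3 gf 20.0 q6 -1.18
```

Contact on the mat. Release, rise, go to the dish.

>>> {"name": "arm_command", "arguments": {
  "deltas": [
    [[0,0,0,0,0,0],[0,0,0,0,0,0],[0,0,0,0,0,0],[0,0,0,0,0,0],[0,0,1,0,0,0],[0,0,2,0,0,0],[0,0,4,0,0,0],[0,0,4,0,0,0],[0,0,4,0,0,0],[0,0,3.5,0,0,0]]
  ],
  "gripper": 1
}}

```text
t: 14.3
tool_pos: [0.3783, 0.2796, 0.2201]
orientation: [-0.22, 3.132, 0.001]
force: [0.5, 0.2, 0.6]
opening: 0.0929
gripper_force: 0.0
```

>>> {"name": "arm_command", "arguments": {
  "deltas": [
    [[1.2,-1.9,0,0,0,-7],[1.2,-1.9,0,0,0,-7],[1.2,-1.9,0,0,0,-7],[1.2,-1.9,0,0,0,-7],[1.2,-1.9,0,0,0,-7],[1.2,-1.9,0,0,0,-7],[1.2,-1.9,0,0,0,-7],[1.2,-1.9,0,0,0,-7],[1.2,-1.9,0,0,0,-7],[1.2,-1.9,0,0,0,-7],[1.2,-1.9,0,0,0,-7],[1.45,-1.55,0,0,0,-7]]
  ]
}}

```text
t: 15.3
tool_pos: [0.525, 0.0536, 0.2173]
orientation: [1.941, 2.47, 0.0]
force: [-0.7, -0.5, -0.7]
opening: 0.0931
gripper_force: 0.0
```

>>> {"name": "arm_command", "arguments": {
  "deltas": [
    [[0,0,0,0,0,-7],[0,0,0,0,0,-4.7],[0,0,0,0,0,0],[0,0,0,0,0,0],[0,0,0,0,0,0]]
  ]
}}

```text
t: 15.72
tool_pos: [0.5247, 0.0552, 0.2169]
orientation: [2.172, 2.27, 0.0]
force: [-1.0, -0.1, -0.2]
opening: 0.0929
gripper_force: 0.0
```

```bash
python3 - <<'E'
from h import *
st(); im,m=shot('wrist','w3')
cv2.imwrite('pics/w3b.png',cv2.resize(im[0:300,60:460],(800,600),interpolation=cv2.INTER_CUBIC))
E
```

```text
t 15.72 tcp [524.7  55.2 216.9] ty 2.5 tilt [0. 0.] F [-1.  -0.1 -0.2] open 92.9 gf 0.0 q6 -0.04
```

View pics/w3b.png

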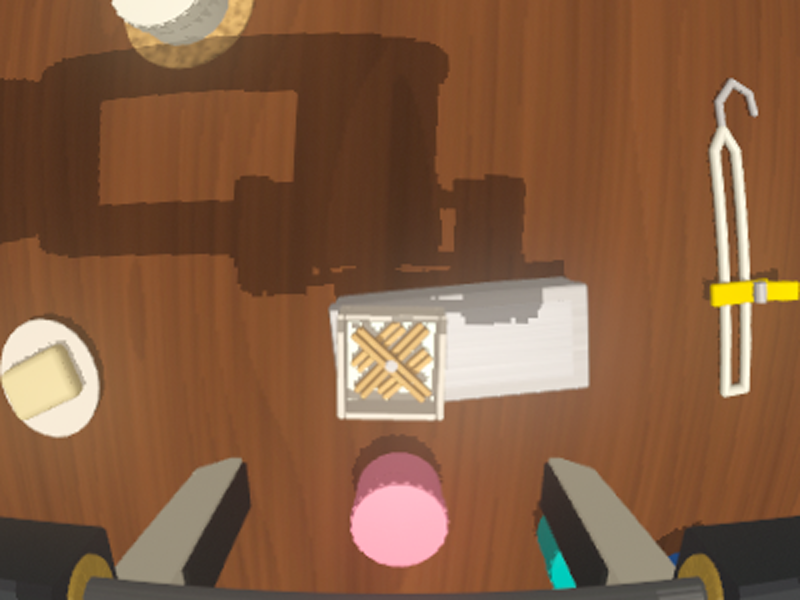

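Dish sits aligned with the gripper: rim corners (338,317),(445,317),(443,418),(340,418). Tin lid corners: (330,300),(586,283),(588,386).

```bash
python3 - <<'E'
from h import *
W=np.load('pics/w3.npy',allow_pickle=True).item()
w=lambda u,v:(u/2+60-.25,v/2-.25)
for k,p,z in(('d',(338,317),.078),('d',(445,317),.078),('d',(443,418),.078),('d',(340,418),.078),('tin',(331,300),.048),('tin',(586,283),.048),('tin',(588,386),.048)):
    print(k,np.round(at(W,*w(*p),z,True)*1000,1))
E
```

```text
d [494.2  81.9  78. ]
d [549.8  84.4  78. ]
d [552.4  28.7  78. ]
d [496.3  26.2  78. ]
tin [487.2  86.1  48. ]
tin [634.3 104.4  48. ]
tin [643.3  42.   48. ]
```

>>> {"name": "arm_command", "arguments": {
  "deltas": [
    [[0,0,-2.5,0,0,0],[0,0,-4,0,0,0],[0,0,-4,0,0,0],[0,0,-3,0,0,0],[0,0,-1.7,0,0,0],[0,0,-0.8,0,0,0],[0,0,0,0,0,0],[0,0,0,0,0,0],[0,0,0,0,0,0],[0,0,0,0,0,0]]
  ]
}}

```text
t: 16.6
tool_pos: [0.5265, 0.0551, 0.0587]
orientation: [2.173, 2.265, 0.004]
force: [0.4, -0.9, -1.1]
opening: 0.0931
gripper_force: 0.0
```

>>> {"name": "arm_command", "arguments": {
  "deltas": [
    [[0,0,0,0,0,0],[0,0,0,0,0,0],[0,0,0,0,0,0],[0,0,0,0,0,0],[0,0,0,0,0,0],[0,0,0,0,0,0],[0,0,0,0,0,0],[0,0,0,0,0,0]]
  ],
  "gripper": -1,
  "squeeze": 15
}}

```text
t: 17.27
tool_pos: [0.5245, 0.055, 0.0564]
orientation: [-2.175, -2.266, 0.001]
force: [-2.2, -0.2, 1.8]
opening: 0.0576
gripper_force: 15.0
```

```bash
python3 -c "from h import *; st()"
```

```text
t 17.27 tcp [524.5  55.   56.4] ty 2.3 tilt [-0.001 -0.   ] F [-2.2 -0.2  1.8] open 57.6 gf 15.0 q6 -0.03
```

>>> {"name": "arm_command", "arguments": {
  "deltas": [
    [[0,0,0.7,0,0,0],[0,0,1.6,0,0,0],[0,0,2.2,0,0,0],[0,-0.3,2,0,0,0],[-0.4,-1.5,0.5,0,0,0],[-1.2,-2.8,0,0,0,1],[-1.6,-3.6,0,0,0,1],[-1.6,-3.6,0,0,0,1],[-1.6,-3.6,0,0,0,1],[-1.6,-3.6,0,0,0,1],[-1.6,-3.6,0,0,0,1.2],[-1.6,-3.6,0,0,0,0]]
  ]
}}

```text
t: 18.27
tool_pos: [0.4118, -0.2085, 0.1269]
orientation: [2.047, 2.382, 0.0]
force: [0.7, -1.0, -1.9]
opening: 0.0579
gripper_force: 15.0
```

>>> {"name": "arm_command", "arguments": {
  "deltas": [
    [[-1.5,-3.3,0,0,0,0],[-1.1,-2.4,0,0,0,0],[-0.6,-1.4,0,0,0,0],[-0.25,-0.5,-1.5,0,0,0],[0,0,-3,0,0,0],[0,0,-3,0,0,0],[0,0,-2,0,0,0],[0,0,-1,0,0,0],[0,0,0,0,0,0],[0,0,0,0,0,0],[0,0,0,0,0,0],[0,0,0,0,0,0]]
  ]
}}

```text
t: 19.27
tool_pos: [0.3796, -0.2841, 0.0234]
orientation: [2.048, 2.378, -0.0]
force: [-0.5, -0.0, -2.0]
opening: 0.0577
gripper_force: 15.0
```

```bash
python3 -c "from h import *; st()"
```

```text
t 19.27 tcp [ 379.6 -284.1   23.4] ty 8.5 tilt [ 0.002 -0.002] F [-0.5 -0.  -2. ] open 57.7 gf 15.0 q6 -0.90
```

>>> {"name": "arm_command", "arguments": {
  "deltas": [
    [[-0.1,0.1,-0.5,0,0,0],[0,0,-0.3,0,0,0],[0,0,-0.15,0,0,0],[0,0,-0.05,0,0,0],[0,0,0,0,0,0],[0,0,0,0,0,0],[0,0,0,0,0,0],[0,0,0,0,0,0]]
  ]
}}

```text
t: 19.93
tool_pos: [0.3777, -0.2824, 0.013]
orientation: [2.049, 2.38, -0.0]
force: [-4.8, 3.4, 14.8]
opening: 0.0577
gripper_force: 15.0
```

```bash
python3 -c "from h import *; st()"
```

```text
t 19.93 tcp [ 377.7 -282.4   13. ] ty 8.5 tilt [ 0.    -0.001] F [-4.8  3.4 14.8] open 57.7 gf 15.0 q6 -0.90
```

>>> {"name": "arm_command", "arguments": {
  "deltas": [
    [[0,0,0,0,0,0],[0,0,0,0,0,0],[0,0,0,0,0,0],[0,0,0,0,0,0],[0,0,1,0,0,0],[0,0,2,0,0,0],[0,0,4,0,0,0],[0,0,4,0,0,0],[0,0,4,0,0,0],[0,0,4,0,0,0],[0,0,2.5,0,0,0]]
  ],
  "gripper": 1
}}

```text
t: 20.85
tool_pos: [0.3781, -0.2828, 0.2321]
orientation: [2.046, 2.376, -0.0]
force: [0.8, -0.6, -0.1]
opening: 0.0929
gripper_force: 0.0
```

>>> {"name": "arm_command", "arguments": {
  "deltas": [
    [[1.44,2.66,0,0,0,-7],[1.44,2.66,0,0,0,-7],[1.44,2.66,0,0,0,-7],[1.44,2.66,0,0,0,-7],[1.44,2.66,0,0,0,-7],[1.44,2.66,0,0,0,-7],[1.44,2.66,0,0,0,-7],[1.44,2.66,0,0,0,-7],[1.44,2.66,0,0,0,-7],[1.44,2.66,0,0,0,-7],[1.44,2.66,0,0,0,-7],[1.44,2.66,0,0,0,-7]]
  ]
}}

```text
t: 21.85
tool_pos: [0.549, 0.0358, 0.2272]
orientation: [3.115, 0.409, 0.001]
force: [0.5, -1.0, -0.8]
opening: 0.0927
gripper_force: 0.0
```

>>> {"name": "arm_command", "arguments": {
  "deltas": [
    [[1.44,2.7,0,0,0,-6],[0,0,0,0,0,0],[0,0,0,0,0,0],[0,0,0,0,0,0],[0,0,0,0,0,0]]
  ]
}}

```text
t: 22.27
tool_pos: [0.5627, 0.0604, 0.2268]
orientation: [3.131, 0.256, -0.0]
force: [0.1, -0.5, 0.8]
opening: 0.093
gripper_force: 0.0
```

```bash
python3 - <<'E'
from h import *
st(); im,m=shot('wrist','w4')
cv2.imwrite('pics/w4b.png',cv2.resize(im[0:300,60:460],(800,600),interpolation=cv2.INTER_CUBIC))
E
```

```text
t 22.27 tcp [562.7  60.4 226.8] ty -80.7 tilt [-0. -0.] F [ 0.1 -0.5  0.8] open 93.0 gf 0.0 q6 1.42
```

View pics/w4b.png

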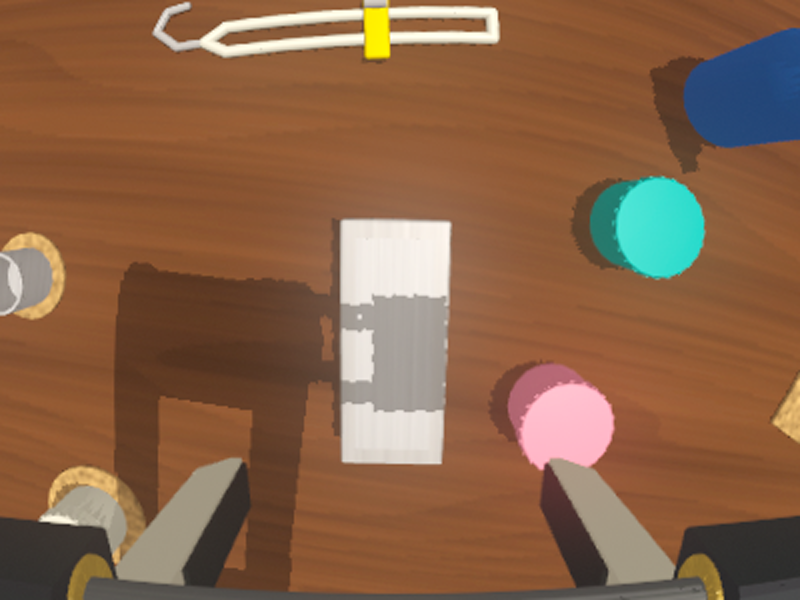

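Tin lid clear: corners (341,220),(450,221),(442,463),(342,463), nearly aligned with the gripper; the pink look-alike is at (565,425).

```bash
python3 - <<'E'
from h import *
W=np.load('pics/w4.npy',allow_pickle=True).item()
w=lambda u,v:(u/2+60-.25,v/2-.25)
q=[at(W,*w(*p),.048,True)[:2]*1000 for p in((341,220),(450,221),(442,463),(342,463))]
print(np.round(q,1),np.mean(q,0),cv2.minAreaRect(np.array(q,np.float32)))
a=[np.degrees(np.arctan2(*(q[i]-q[j])[::-1])) for i,j in((0,3),(1,2),(0,1),(3,2))]; print(np.round(a,1))
# lid height check: same corner, top camera pixels of lid now
im,T=shot('top','top4'); 
R=cv2.Rodrigues(T['rvec'])[0]
for p in q:
    c=R@np.array([*p/1000,.048])+T['tvec']; print(np.round([T['fx']*c[0]/c[2]+T['cx'],T['fy']*c[1]/c[2]+T['cy']],1))
E
```

```text
[[634.8 103.3]
 [644.4  41.6]
 [496.2  18.9]
 [485.8  81.5]] [565.30429127  61.33729214] ((565.1136474609375, 61.580360412597656), (150.6448516845703, 63.511165618896484), 8.741028785705566)
[ 8.3  8.7 98.9 99.4]
[203.7 187.9]
[227.3 180.7]
[244.9 236.8]
[220. 245.]
```

>>> {"name": "arm_command", "arguments": {
  "deltas": [
    [[0.25,0.1,-3,0,0,-0.6],[0,0,-4,0,0,0],[0,0,-4,0,0,0],[0,0,-4,0,0,0],[0,0,-3,0,0,0],[0,0,-1.5,0,0,0],[0,0,-0.8,0,0,0],[0,0,-0.3,0,0,0],[0,0,0,0,0,0],[0,0,0,0,0,0],[0,0,0,0,0,0]]
  ]
}}

```text
t: 23.28
tool_pos: [0.5672, 0.0621, 0.0226]
orientation: [3.132, 0.238, 0.005]
force: [-0.2, 0.6, -0.0]
opening: 0.0931
gripper_force: 0.0
```

>>> {"name": "arm_command", "arguments": {
  "deltas": [
    [[0,0,0,0,0,0],[0,0,0,0,0,0],[0,0,0,0,0,0],[0,0,0,0,0,0],[0,0,0,0,0,0],[0,0,0,0,0,0],[0,0,0,0,0,0],[0,0,0,0,0,0]]
  ],
  "gripper": -1,
  "squeeze": 40
}}

```text
t: 23.95
tool_pos: [0.5656, 0.0622, 0.0206]
orientation: [3.132, 0.239, 0.0]
force: [-0.4, 0.3, 2.8]
opening: 0.0635
gripper_force: 40.0
```

```bash
python3 -c "from h import *; st()"
```

```text
t 23.95 tcp [565.6  62.2  20.6] ty -81.3 tilt [ 0. -0.] F [-0.4  0.3  2.8] open 63.5 gf 40.0 q6 1.44
```

>>> {"name": "arm_command", "arguments": {
  "deltas": [
    [[0,0,0.5,0,0,0],[0,0,1.5,0,0,0],[0,0,2.2,0,0,0],[0,0,2.2,0,0,0],[0,0,1.6,0,0,0],[0,-0.7,1,0,0,0],[0,-1.8,0,0,0,2.7],[0,-2.8,0,0,0,5],[0,-3.5,0,0,0,5],[0,-3.5,0,0,0,5],[0,-3.5,0,0,0,5],[0,-3.5,0,0,0,5]]
  ]
}}

```text
t: 24.95
tool_pos: [0.5645, -0.1326, 0.1097]
orientation: [-2.981, -0.988, 0.002]
force: [-0.2, 0.5, -2.7]
opening: 0.0639
gripper_force: 40.0
```

>>> {"name": "arm_command", "arguments": {
  "deltas": [
    [[0,-3.5,0,0,0,5],[0,-3.5,0,0,0,5],[0,-3.5,0,0,0,5],[0,-3.5,0,0,0,5],[-0.2,-3.2,0,0,0,5],[0,-2.5,0,0,0,5],[0,-1.6,0,0,0,5],[0,-0.9,0,0,0,0],[0,0,0,0,0,0],[0,0,0,0,0,0],[0,0,0,0,0,0]]
  ]
}}

```text
t: 25.87
tool_pos: [0.5634, -0.3515, 0.11]
orientation: [-2.551, -1.831, -0.0]
force: [0.6, 0.3, -2.7]
opening: 0.0636
gripper_force: 40.0
```

```bash
python3 -c "from h import *; st()"
```

```text
t 25.87 tcp [ 563.4 -351.5  110. ] ty -18.7 tilt [-0.001  0.001] F [ 0.6  0.3 -2.7] open 63.6 gf 40.0 q6 -0.31
```

>>> {"name": "arm_command", "arguments": {
  "deltas": [
    [[-0.05,-0.1,-1.5,0,0,0],[0,0,-2.5,0,0,0],[0,0,-2,0,0,0],[0,0,-1,0,0,0],[0,0,-0.6,0,0,0],[0,0,-0.4,0,0,0],[0,0,-0.3,0,0,0],[0,0,-0.15,0,0,0],[0,0,0,0,0,0],[0,0,0,0,0,0],[0,0,0,0,0,0],[0,0,0,0,0,0]]
  ]
}}

```text
t: 26.87
tool_pos: [0.5633, -0.3541, 0.0267]
orientation: [2.55, 1.833, 0.0]
force: [-0.4, -0.0, -2.2]
opening: 0.0637
gripper_force: 40.0
```

```bash
python3 -c "from h import *; st()"
```

```text
t 26.87 tcp [ 563.3 -354.1   26.7] ty -18.6 tilt [ 0.001 -0.001] F [-0.4 -0.  -2.2] open 63.7 gf 40.0 q6 -0.31
```

>>> {"name": "arm_command", "arguments": {
  "deltas": [
    [[0,0.1,-0.05,0,0,0],[0,0,-0.05,0,0,0],[0,0,0,0,0,0],[0,0,0,0,0,0],[0,0,0,0,0,0]]
  ]
}}

```text
t: 27.28
tool_pos: [0.5632, -0.3529, 0.0256]
orientation: [2.551, 1.833, 0.0]
force: [-2.0, 2.4, 6.1]
opening: 0.0637
gripper_force: 40.0
```

>>> {"name": "arm_command", "arguments": {
  "deltas": [
    [[0,0,0,0,0,0],[0,0,0,0,0,0],[0,0,0,0,0,0],[0,0,0,0,0,0],[0,0,1,0,0,0],[0,0,2,0,0,0],[0,0,4,0,0,0],[0,0,4,0,0,0],[0,0,4,0,0,0],[0,0,4,0,0,0],[0,0,4,0,0,0],[0,0,4,0,0,0]]
  ],
  "gripper": 1
}}

```text
t: 28.28
tool_pos: [0.5626, -0.3525, 0.298]
orientation: [2.55, 1.833, 0.0]
force: [1.6, -0.1, -0.0]
opening: 0.0932
gripper_force: 0.0
```

>>> {"name": "arm_command", "arguments": {
  "deltas": [
    [[-3,1,2,0,0,0],[-3,1,2,0,0,0],[-3,1,2,0,0,0],[-3,1,1,0,0,0],[-3,1,0,0,0,0],[-2,1,0,0,0,0],[0,0,0,0,0,0],[0,0,0,0,0,0],[0,0,0,0,0,0]]
  ]
}}

```text
t: 29.03
tool_pos: [0.3933, -0.2929, 0.3656]
orientation: [2.55, 1.833, 0.001]
force: [-0.2, 0.1, 0.4]
opening: 0.093
gripper_force: 0.0
```

```bash
python3 - <<'E'
from h import *
st(); im,m=shot('wrist','w5')
cv2.imwrite('pics/w5b.png',cv2.resize(im,(800,600),interpolation=cv2.INTER_CUBIC))
t,_=shot('top','top5'); s,_=shot('scene','scene5')
cv2.imwrite('pics/ts5.png',np.vstack([np.hstack([cv2.resize(t[160:350,90:280],(400,300)),cv2.resize(t[160:300,330:430],(400,300))]),np.hstack([cv2.resize(s[90:170,220:340],(400,300)),cv2.resize(s[210:340,120:260],(400,300))])]))
E
```

```text
t 29.03 tcp [ 393.3 -292.9  365.6] ty -18.6 tilt [ 0.001 -0.001] F [-0.2  0.1  0.4] open 93.0 gf 0.0 q6 -0.42
```

View pics/w5b.png

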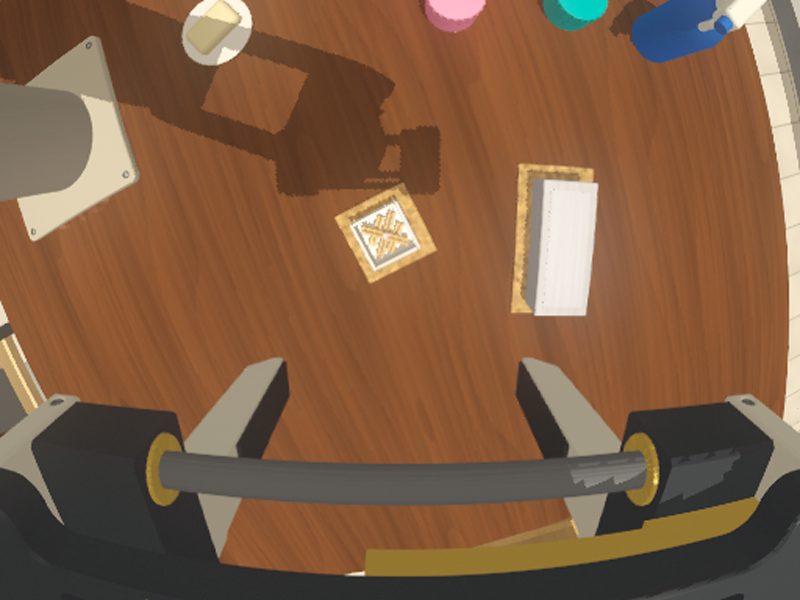

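View pics/ts5.png

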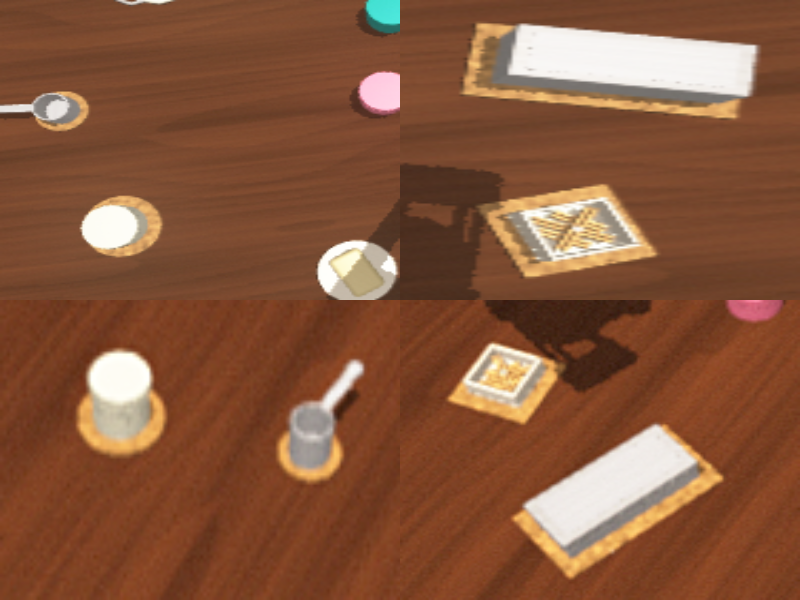

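All four stand on their mats. Wrist picture: tin lid corners (541,178),(598,183),(586,316),(534,315); dish rim (395,202),(420,247),(376,271),(352,229). Quick numeric check.

```bash
python3 - <<'E'
from h import *
W=np.load('pics/w5.npy',allow_pickle=True).item();T=eyes.camera_model('top');S=eyes.camera_model('scene')
w=lambda u,v:(u*.64-.2,v*.64-.2)
for k,z,ps in(('tin',.053,((541,178),(598,183),(586,316),(534,315))),('dish',.035,((395,202),(420,247),(376,271),(352,229))),('sqmat',.005,((404,184),(437,247),(371,283),(335,218)))):
    q=np.array([at(W,*w(*p),z,True)[:2]*1000 for p in ps],np.float32); print(k,np.round(q.mean(0),1),np.round(cv2.minAreaRect(q)[1:][1],1))
print('cont',np.round(at(T,90+110*.475,160+227*.6333,.059)*1000,1),np.round(at(S,220+120*.3,90+(375-300)*.26667,.059)*1000,1))
print('scoop',np.round(at(T,90+56*.475,160+107*.6333,.047)*1000,1),np.round(at(S,220+312*.3,90+(417-300)*.26667,.047)*1000,1))
E
```

```text
tin [ 562.4 -352.9] 71.2
dish [ 378.5 -283.1] 10.3
sqmat [ 378.6 -283. ] 9.0
cont [377.5 276.7  59. ] [380.  281.5  59. ]
scoop [567.2 327.7  47. ] [569.3 341.7  47. ]
```

The scoop reading is coarse, so I zoom once more.

```bash
python3 - <<'E'
from h import *
t=cv2.imread('pics/top5.png')[210:250,95:145]; s=cv2.imread('pics/scene5.png')[105:155,290:340]
cv2.imwrite('pics/z.png',np.hstack([cv2.resize(t,(400,320),interpolation=cv2.INTER_CUBIC),cv2.resize(s,(320,320),interpolation=cv2.INTER_CUBIC)]))
T=eyes.camera_model('top');S=eyes.camera_model('scene')
for n,m,f in(('top',T,lambda c:((c[0]-95+.5)*8,(c[1]-210+.5)*8)),('scene',S,lambda c:((c[0]-290+.5)*6.4+400,(c[1]-105+.5)*6.4))):
    for z,r,c0 in((.047,.022,(.569,.337)),(.005,.033,(.5702,.338))):
        out=[]
        for a in np.arange(0,6.28,np.pi/2):
            p=np.array([c0[0]+r*np.cos(a),c0[1]+r*np.sin(a),z]); o=cv2.projectPoints(p,np.array(m['rvec']),np.array(m['tvec']),np.array([[m['fx'],0,m['cx']],[0,m['fy'],m['cy']],[0,0,1]]),None)[0].ravel(); out.append(np.round(f(o)).astype(int).tolist())
        print(n,z,out)
E
```

```text
top 0.047 [[142, 75], [75, 156], [151, 215], [218, 134]]
top 0.005 [[184, 62], [88, 178], [198, 264], [294, 147]]
scene 0.047 [[587, 128], [568, 86], [512, 97], [531, 139]]
scene 0.005 [[602, 189], [573, 127], [491, 144], [518, 207]]
```

View pics/z.png

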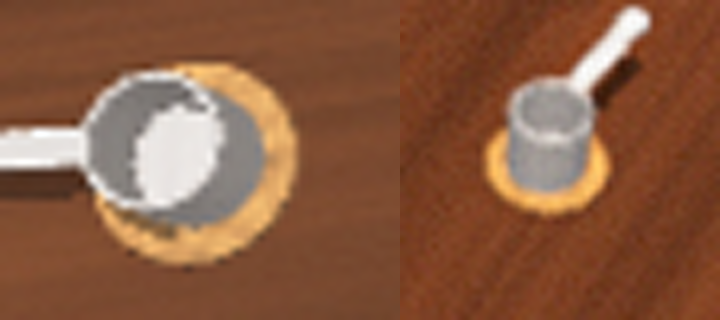

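The rim spans (82–220, 70–212) against a predicted (75–218, 75–215), so the scoop is within about 2 mm of where I expected it.

```bash
python3 -c "from h import *; print(ticket.close_job())"
```

```text
the job is handed in; nothing more can be done
None
```

I took the pile apart, stood all four things upright on their own mats (each within about 5 mm of centre by the camera checks), left the spray bottle and hanger alone, and handed the job in at about 29 s; no verdict was returned.

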